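# Slide the heat sink through the salvage-box flap

## Robot

A 7-joint arm with a two-finger parallel gripper is mounted at the origin on the work surface. World frame = base frame: x ahead of the robot, y to its left, z up, the work surface at z = 0. Lengths are in m, angles in rad, forces in N, time in s.
With the tool pointing down it reaches from about 0.4 to 0.75 m from the base axis. Payload 19.5 kg.
Tool frame: the origin (TCP) lies at the very end of the fingers, on their centre line; the grasp point (between the pads) lies 19 mm behind it; z points along the fingers, y is the line along which they close (so a half turn about z gives the same grasp; the last joint's range is limited). The gripper opens to 85 mm and grips with 20 to 120 N. Pads are 22 mm wide; open, the fingers measure 114 mm over their backs; the gripper's body (76 mm by 85 mm) begins 54 mm behind the grasp point. The pads swing forward as they close: fully open they stand 13 mm farther back than shut.
Start: joints at [-1.355, 0.707, -0.028, 1.485, 0.022, 0.951, -0.075], TCP at [0.147, 0.556, 0.231] pointing down, gripper open.
Joint ranges: [-2.71, 2.71], [-0.32, 2.16], [-1.57, 1.52], [0, 2.45], [-1.46, 4.6], [0, 2.02], [-2.83, 2.83]. Speed limits (rad/s): [1.89, 1.89, 2.57, 2.57, 3.01, 3.01, 3.01].

## Interface

Orientations are given as a rotation vector (axis times angle).
In Python, from station import arm, viewer, job gives the robot as it stands. The module is installed in compiled form; this text tells all that it offers.
- The arm moves only by the shell command python3 -m jog 'ROWS' [FORCE]. ROWS is a JSON object of lists of equal length, an entry for each row: "translation": the shift along the tool's x, y, z as a fraction of full scale, a list of three; "rotation": the turn, a rotation vector about the tool's x, y, z as a fraction of full scale, a list of three; "grip": the opening, from 0 (shut) to 1 (fully open). In form: {"translation": [[x, y, z], ...], "rotation": [[rx, ry, rz], ...], "grip": [grip, ...]}. A call has 1 to 5 rows; each row shifts and turns the commanded pose from where the row before left it, along the tool's axes as they then stand; what a row does not reach is not made up. Full scale, the value 1, is 0.03 m for a shift and 90 degrees for a turn. A row lasts 1/10 s, in which the tool goes at most 50 mm and 8.59 degrees, less where a joint would pass 70% of its speed; a pose out of reach is approached as far as the arm can. A call with a number of a shift or a turn outside -1 to 1 is refused whole. A call with a gripper value outside its range is refused whole. The fingers move at their own pace and stop on an object; FORCE is the grip in N (left out, the last holds). Time passes only in rows, so rows that do not move let the fingers close. It gives the time, the measured TCP pose, the force, the opening and the grip force at its end, in the units of the state.
- arm.sense(): the state, without advancing time (a new reading comes with each control period).
- viewer.snapshot(name): name is "scene" or "top" or "wrist"; returns a dict with "image" (384x512x3 uint8, blue, green, red), "vertical_fov" (degrees; the focal length in pixels is half the picture's height over the tangent of half this angle, whatever the lens; pixels are square), "cx", "cy" (the principal point, pixels), "dist" ([k1, k2, p1, p2, k3] as OpenCV has them; the pictures are not rectified), "R" (3x3) and "t" (3): a world point X has camera coordinates R X + t. Camera axes: x right, y down, z forward; pixel columns grow to the right and rows downward; lengths in m; the calibration is good to about 2 mm. A picture is of the moment at which its call begins. There is no depth.
- job.finish_job(): hands the job in; it is judged then, once.
The state is a dict: "time_s": time; "joint_positions": joint angles; "joint_vel": joint speeds; "tau": joint torques, N m; "tcp_pos": TCP position; "tool_rot": TCP orientation; "ft_force": force on the tool from outside, world axes, zero at the start; "torque": the same for the moment, N m; "opening": finger opening in m; "grip_force": force on a finger pad.
Only numpy, scipy, OpenCV 4.12 (cv2) and the standard library are available. Lean on these libraries where they do the work, as an engineer would, in place of code of your own. Each camera call takes 0.05 s, during which the arm holds its last target. There are 200 camera calls.

## Task

With your fingertips, push the finned heat sink along the loading shelf of the salvage box and in through the hanging flap until it drops off the shelf's inner edge into the box, then draw back out so that the flap swings shut. Do not lift or carry the heat sink, and leave the other loose things where they are.

Things in the scene. Friction and masses are not known exactly. Their poses are not given: they have to be found in the camera images.
- heatsink: Bare aluminium heat sink, loose, about 0.18 kg: a solid-acting block 70 mm long (x), 50 mm wide (y), 28 mm high, 7 mm base with seven upright fins along x, ends flush. Origin: centre of its underside; z up. It starts on the loading shelf 110 to 135 mm before the doorway, up to 30 mm off the box's centre line, its x axis within 20 degrees of the box's x.
- salvage_box: Clear plastic box, fixed, with a level dark metal loading shelf before it. Origin: on the bench, under the middle of the doorway, in the plane of the shut flap; x level into the box, y left looking in, z up. Shelf: top at z = 60 mm, 250 mm wide, from x = -220 to +35 mm, no rims. Beyond it, inside, the floor lies at z = 5 mm. Box: 130 mm wide (120 inside), roof top at z = 130, back at x = 175 mm.
- doorway_top (a point): Middle of the 6 mm steel hinge rod across the top of the doorway, 64.5 mm above the shelf; the roof (top 70 mm above the shelf) begins here. Below it the doorway is 61 mm high and 100 mm wide between two dark steel jambs 8 mm deep. Axes as the box's.
- shelf_edge (a point): Middle of the shelf's inner edge, inside the box, 35 mm past the doorway plane, at shelf height. A part tips off here and drops to the box's floor 55 mm below once its middle is pushed past this edge. Axes as the box's.
- flap (a joint): Angle of the box's dark steel flap (rad): 0 hanging shut, growing as it swings inward and up, at most 1.5. It swings inward only. Hinged 63.5 mm above the shelf, it is 94 mm wide and 3 mm thick, weighs 0.1 kg and falls shut by itself in half a second; its lower edge, 59 mm below the hinge, clears the shelf by 4 mm.
- transformer: Bystander: small steel and paper transformer with a flat foot, 45 x 70 x 42 mm, on the bench to the right of the box. Origin: centre of its underside.
- cap_a: Bystander: black capacitor can standing upright, 35 mm across, 50 mm high, on the left side of the shelf, 93 to 100 mm off its centre line. Origin: centre of its underside.
- cap_b: Bystander: a second, equal black capacitor can, on the right side of the shelf, as far off the centre line. Origin: centre of its underside.
- solder: Bystander: yellow solder spool standing on end, 50 mm across, 40 mm high. Origin: centre of its underside.
- jar: Bystander: green jar, 68 mm across, 85 mm high. Origin: centre of its underside.
- tray: Bystander: clear open parts tray, 80 x 110 x 30 mm. Origin: centre of its underside.
- tape: Bystander: roll of dark tape lying flat, 100 mm across, 20 mm high. Origin: centre of its underside.
- screwdriver: Bystander: screwdriver lying on the bench near the left side. Origin: near the middle of its length, on the bench.
Mind the look-alikes: they are no part of the job. Leave any brown look-alike of the heatsink alone.

How it is judged:
On the way, in this order (a step that is already met when the one before it is completed fails the run):
1. the heat sink has pushed the flap open and its nose is through the doorway (value of joint flap above 0.5 rad and x of heatsink in the frame of salvage_box between -0.03 and 0.03 m).
2. the heat sink has dropped off the shelf's inner edge into the box (x of heatsink in the frame of salvage_box between 0.03 and 0.175 m and y of heatsink in the frame of salvage_box between -0.06 and 0.06 m and z of heatsink in the frame of salvage_box below 0.055 m), for 0.05 s.
At the end, for the whole second after the job is handed in: The heat sink lies still inside the box, below the level of the shelf (any way up), and the flap hangs shut (joint below 0.05 rad) (all of step 2 and value of joint flap below 0.05 rad and linear speed of heatsink below 0.01 m/s); the robot touches nothing.
It fails at once if the heat sink is lifted off the shelf (more than 10 mm) (height (world z) of heatsink above 0.07 m).
It fails at once if another loose thing is shifted more than 15 mm (distance of any of transformer, cap_a, cap_b, solder, jar, tray, tape, screwdriver from where it was at the start of the episode above 0.015 m).
It also fails if it takes over 48 s, if anything falls off the work surface, if the arm or the gripper's body presses on something with over 40 N, if the wrist force passes 120 N, or if a joint passes its speed limit or range.

## Working session

There is one attempt and no reset: what is moved stays moved. The work goes in short steps, Python scripts to look and compute and a shell command to move; the robot and the scene stay as the last step left them, time stands still between calls to the robot, and variables do not carry over. Pictures are saved under pics/ and viewed, at most 10 in all, crops included, and the job is handed in when it is done.

```bash
mkdir -p pics
cat > h.py <<'E'
import numpy as np, cv2
from station import arm, viewer, job
def snap(n,f):
    s=viewer.snapshot(n); cv2.imwrite('pics/'+f+'.png',s['image']); np.save('pics/'+f+'.npy',s,allow_pickle=True); return s
def load(f): return np.load('pics/'+f+'.npy',allow_pickle=True).item()
def K(s):
    f=s['image'].shape[0]/2/np.tan(np.radians(s['vertical_fov'])/2)
    return np.array([[f,0,s['cx']],[0,f,s['cy']],[0,0,1]])
def ray(s,uv,z):
    p=cv2.undistortPoints(np.array(uv,float).reshape(-1,1,2),K(s),np.array(s['dist'],float))[:,0]
    R=np.array(s['R']);t=np.array(s['t']);c=-R.T@t
    d=np.c_[p,np.ones(len(p))]@R
    return c+d*((z-c[2])/d[:,2])[:,None]
def proj(s,X):
    return cv2.projectPoints(np.array(X,float).reshape(-1,3),cv2.Rodrigues(np.array(s['R'],float))[0],np.array(s['t'],float),K(s),np.array(s['dist'],float))[0][:,0]
E
python3 - <<'E'
from h import *
a=snap('scene','scene0');b=snap('top','top0')
cv2.imwrite('pics/both.png',np.hstack([cv2.resize(a['image'],(400,300)),cv2.resize(b['image'],(400,300))]))
print(arm.sense())
E
```

```text
{'time_s': 0.1, 'joint_positions': array([-1.35469758,  0.70701013, -0.02760967,  1.48491426,  0.02201521,
        0.9508848 , -0.07547819]), 'joint_vel': array([ 0.0001265 , -0.00151763,  0.00091222, -0.00102792,  0.0013572 ,
        0.00084899,  0.00029056]), 'tau': array([ 1.73509619e-03, -8.84321594e+01,  1.23683497e+00, -2.36464101e+01,
        1.71063992e-02,  4.87699988e-03,  9.94147058e-06]), 'tcp_pos': array([0.14654906, 0.55579094, 0.23090081]), 'tool_rot': array([-4.03782336e-01, -3.11546001e+00,  1.43027878e-03]), 'ft_force': array([ 0.05163451,  0.08984862, -0.67102717]), 'torque': array([-0.02676991, -0.01356661, -0.00300472]), 'grip_force': 0.0, 'opening': 0.08544805465811046}
```

View pics/top0.png

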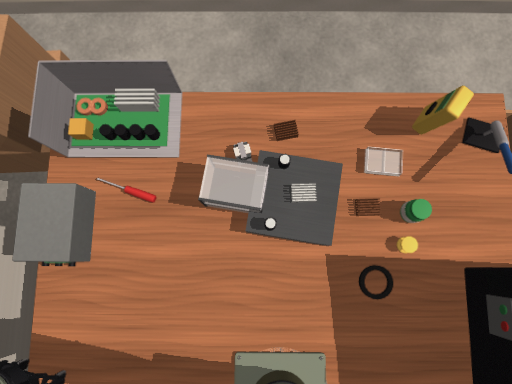

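View pics/scene0.png

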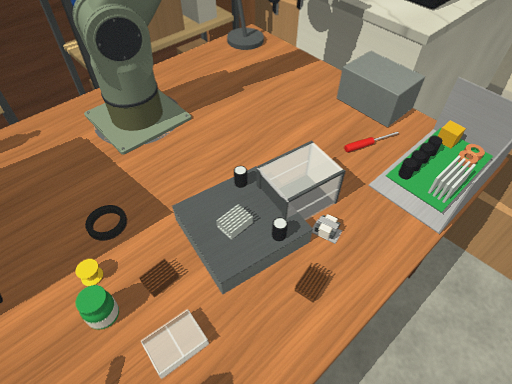

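The silver finned block on the shelf, top view (303,192), is the bright aluminium heat sink. The brown finned ones at (286,130) and (367,207) lie on the bench, so they are look-alikes. I'll confirm this in an enlarged crop.

Run:
```python
from h import *
s=load('top0')
cv2.imwrite('pics/crop.png',cv2.resize(s['image'][110:255,190:390],(800,580),interpolation=cv2.INTER_CUBIC))
print(s['R'],s['t'],ray(s,[[303,192]],.088),proj(s,[[0,0,0],[.5,0,0],[.147,.556,.23]]))
```

```text
[[ 0.00586749 -0.99993578 -0.00969575]
 [-0.98556536 -0.00414211 -0.16924469]
 [ 0.16919366  0.01054884 -0.98552637]] [0.06112078 0.59125887 1.04132093] [[ 0.59497845 -0.06535601  0.088     ]] [[279.72979554 399.69005024]
 [279.2376908  227.07145463]
 [ 48.65267355 366.77930659]]
```

View pics/crop.png

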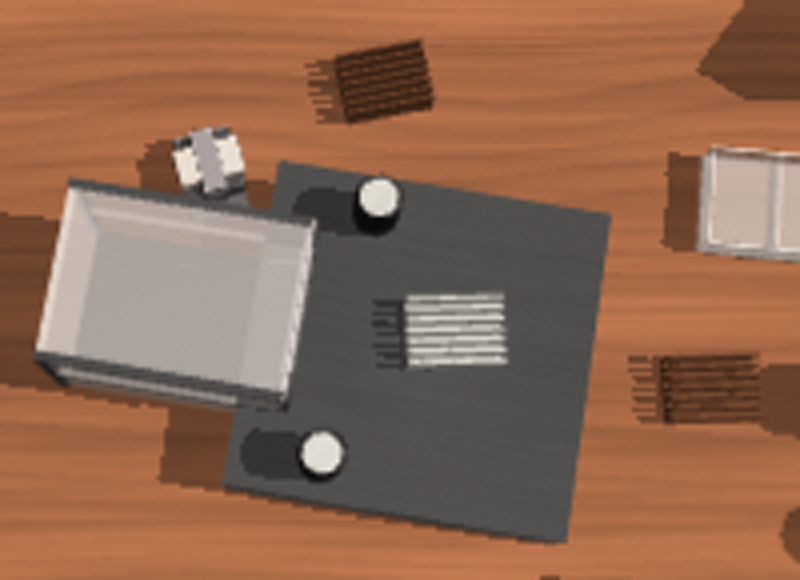

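The crop confirms it: the bright silver heat sink has corners at crop (405,293), (504,292), (508,363) and (407,367). The shelf's outer corners are at (609,213) and (566,542), and its left corners at (280,162) and (225,488). The two brown ones are off the shelf.

```bash
cat >> h.py <<'E'
def hs(s,z=.088,th=120):
    # bright metal blob on shelf by fins (top)
    pass
E
python3 - <<'E'
from h import *
s=load('top0')
c=lambda L:np.array(L)/4+[190,110]-.4
sh=ray(s,c([[609,213],[566,542],[225,488],[280,162]]),.06)
print('shelf',sh.round(4))
print('widths',np.linalg.norm(sh-np.roll(sh,-1,0),axis=1))
o=(sh[0]+sh[1])/2
yb=(sh[1]-sh[0]);yb/=np.linalg.norm(yb)
xl=sh[2]-sh[1];xl/=np.linalg.norm(xl)
xb=np.array([yb[1],-yb[0],0]);ang=[np.arctan2(xb[1],xb[0]),np.arctan2(xl[1],xl[0])]
print(np.degrees(ang))
a=np.mean(ang);R=np.array([[np.cos(a),-np.sin(a)],[np.sin(a),np.cos(a)]])
O=o[:2]+R@[.22,0];print('O',O,'yaw',a)
h=ray(s,c([[405,293],[504,292],[508,363],[407,367]]),.088)[:,:2]
hb=(h-O)@R
print('hs world',h.mean(0),'box',hb.round(4),hb.mean(0))
cp=ray(s,c([[378,198],[321,453]]),.11)[:,:2];print('caps box',(cp-O)@R)
tb=ray(s,c([[316,222],[285,395]]),.13)[:,:2];print('doortop box',(tb-O)@R)
for d in (-.16,-.1,0): print(d,O+R@[d,0])
E
```

```text
shelf [[ 0.6903 -0.1875  0.06  ]
 [ 0.4431 -0.1481  0.06  ]
 [ 0.4812  0.1008  0.06  ]
 [ 0.7294  0.0618  0.06  ]]
widths [0.2502713  0.25185213 0.25127553 0.25239066]
[80.94062557 81.30431628]
O [0.60066625 0.04952552] yaw 1.4158542150113174
hs world [ 0.59572989 -0.06711317] box [[-0.0756 -0.0334]
 [-0.1468 -0.0456]
 [-0.1567  0.006 ]
 [-0.0849  0.0205]] [-0.11600321 -0.0131228 ]
caps box [[-0.04508858 -0.09492901]
 [-0.03301018  0.09413365]]
doortop box [[-0.0040496  -0.06502305]
 [-0.00203036  0.06026612]]
-0.16 [ 0.57597459 -0.10855775]
-0.1 [ 0.58523396 -0.04927653]
0 [0.60066625 0.04952552]
```

```bash
python3 -m jog '{"translation":[[0,0,0],[0,0,0],[0,0,0],[0,0,0],[0,0,0]],"rotation":[[0,0,0.093],[0,0,0.093],[0,0,0.093],[0,0,0.093],[0,0,0.093]],"grip":[0.4,0.4,0.4,0.4,0.4]}'
python3 -m jog '{"translation":[[0,0,0],[0,0,0],[0,0,0],[0,0,0],[0,0,0]],"rotation":[[0,0,0.093],[0,0,0.093],[0,0,0.093],[0,0,0.093],[0,0,0.093]],"grip":[0.4,0.4,0.4,0.4,0.4]}'
python3 -m jog '{"translation":[[-0.57,0.77,0],[-0.57,0.77,0],[-0.57,0.77,0],[-0.57,0.77,0],[-0.57,0.77,0]],"rotation":[[0,0,0],[0,0,0],[0,0,0],[0,0,0],[0,0,0]],"grip":[0.4,0.4,0.4,0.4,0.4]}'
python3 -c "from h import *;print(arm.sense()['joint_positions'])"
```

```text
time_s: 0.6
tcp_pos: [0.1465, 0.5558, 0.231]
tool_rot: [1.498, 2.761, -0.001]
ft_force: [-1.4, 0.6, -0.0]
opening: 0.0343
grip_force: 0.0
time_s: 1.1
tcp_pos: [0.1465, 0.5559, 0.231]
tool_rot: [2.385, 2.044, -0.001]
ft_force: [-0.3, 0.3, -0.2]
opening: 0.0344
grip_force: 0.0
time_s: 1.6
tcp_pos: [0.2488, 0.4534, 0.2311]
tool_rot: [2.379, 2.051, -0.001]
ft_force: [0.5, -0.3, 0.1]
opening: 0.0343
grip_force: 0.0
[-1.33859061  0.65210487  0.3832084   1.70084209 -0.30701294  0.84891667
 -0.96958522]
```

```bash
python3 -m jog '{"translation":[[-0.57,0.77,0],[-0.57,0.77,0],[-0.57,0.77,0],[-0.57,0.77,0],[-0.57,0.77,0]],"rotation":[[0,0,0],[0,0,0],[0,0,0],[0,0,0],[0,0,0]],"grip":[0.4,0.4,0.4,0.4,0.4]}' | grep tcp
python3 -m jog '{"translation":[[-0.57,0.77,0],[-0.57,0.77,0],[-0.57,0.77,0],[-0.57,0.77,0],[-0.57,0.77,0]],"rotation":[[0,0,0],[0,0,0],[0,0,0],[0,0,0],[0,0,0]],"grip":[0.4,0.4,0.4,0.4,0.4]}' |grep tcp
python3 -m jog '{"translation":[[-0.88,0.41,0],[-0.88,0.41,0],[-0.88,0.41,0],[-0.88,0.41,0],[-0.88,0.41,0]],"rotation":[[0,0,0],[0,0,0],[0,0,0],[0,0,0],[0,0,0]],"grip":[0.4,0.4,0.4,0.4,0.4]}' |grep tcp
python3 -m jog '{"translation":[[-0.88,0.41,0],[-0.88,0.41,0],[-0.88,0.41,0],[-0.88,0.41,0],[-0.88,0.41,0]],"rotation":[[0,0,0],[0,0,0],[0,0,0],[0,0,0],[0,0,0]],"grip":[0.4,0.4,0.4,0.4,0.4]}' |grep tcp
python3 -m jog '{"translation":[[-0.88,0.41,0],[-0.88,0.41,0],[-0.88,0.41,0],[-0.88,0.41,0],[-0.88,0.41,0]],"rotation":[[0,0,0],[0,0,0],[0,0,0],[0,0,0],[0,0,0]],"grip":[0.4,0.4,0.4,0.4,0.4]}'
python3 -m jog '{"translation":[[0,0,0],[0,0,0],[0,0,0],[0,0,0],[0,0,0]],"rotation":[[0,0.089,0],[0,0.089,0],[0,0.089,0],[0,0.089,0],[0,0.089,0]],"grip":[0.4,0.4,0.4,0.4,0.4]}'
python3 -c "
from h import *
s=arm.sense();print(s['joint_positions'])
R=cv2.Rodrigues(s['tool_rot'])[0];print(R)
a=1.41585;B=np.array([[np.cos(a),-np.sin(a)],[np.sin(a),np.cos(a)]]);print((s['tcp_pos'][:2]-[.60067,.04953])@B)"
```

```text
tcp_pos: [0.3505, 0.3519, 0.2311]
tcp_pos: [0.4522, 0.2503, 0.2311]
tcp_pos: [0.493, 0.1105, 0.2311]
tcp_pos: [0.5344, -0.0292, 0.2311]
time_s: 4.1
tcp_pos: [0.5757, -0.1688, 0.2311]
tool_rot: [-2.379, -2.051, 0.001]
ft_force: [-0.6, -0.1, 0.4]
opening: 0.0342
grip_force: 0.0
time_s: 4.6
tcp_pos: [0.5757, -0.1683, 0.2319]
tool_rot: [-1.962, -1.691, -0.723]
ft_force: [0.4, 1.3, -0.2]
opening: 0.0342
grip_force: 0.0
[ 0.59338499  0.92154363 -0.12153744  1.23314246 -0.57691461  1.31556825
  0.60166269]
[[ 0.11186946  0.98894499  0.0973295 ]
 [ 0.75361216 -0.14827301  0.64037788]
 [ 0.64772983  0.00170997 -0.76186819]]
[-0.21909632 -0.00895223]
```

```bash
python3 -m jog '{"translation":[[-0.583,0.033,0.686],[-0.583,0.033,0.686],[-0.583,0.033,0.686],[-0.583,0.033,0.686],[-0.583,0.033,0.686]],"rotation":[[0,0,0],[0,0,0],[0,0,0],[0,0,0],[0,0,0]],"grip":[0.25,0.25,0.25,0.25,0.25]}'
python3 - <<'E'
from h import *
s=snap('scene','s1');cv2.imwrite('pics/s1c.png',cv2.resize(s['image'][130:290,150:350],(800,600)))
w=snap('wrist','w1');t=snap('top','t1')
cv2.imwrite('pics/w1c.png',np.hstack([cv2.resize(w['image'],(400,300)),cv2.resize(t['image'][110:255,190:390],(400,300))]))
E
```

```text
time_s: 5.1
tcp_pos: [0.5803, -0.1691, 0.0949]
tool_rot: [-1.964, -1.693, -0.715]
ft_force: [-0.5, -0.4, 0.1]
opening: 0.0214
grip_force: 0.0
```

View pics/w1c.png

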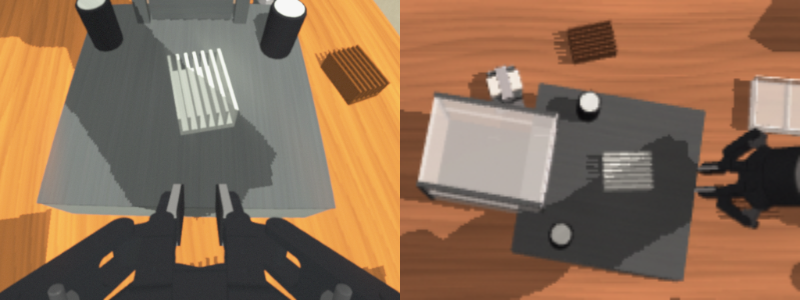

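View pics/s1c.png

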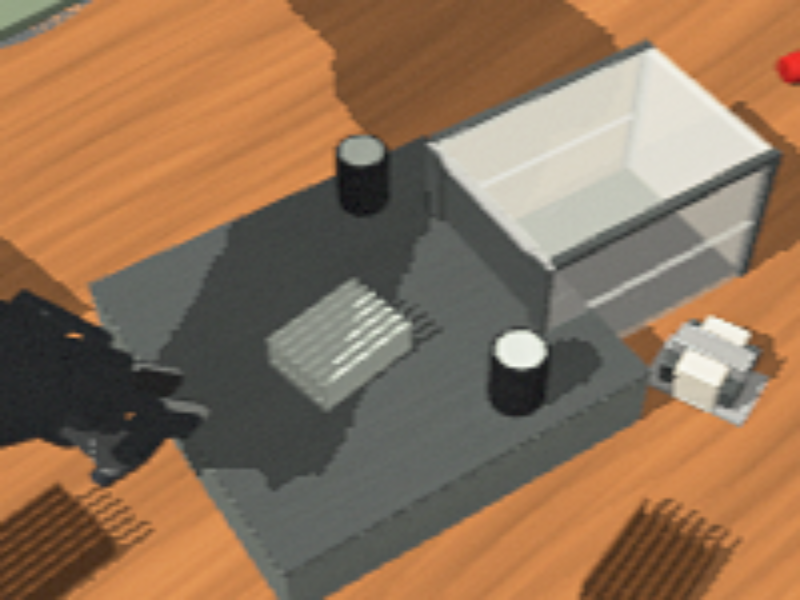

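The wrist crop shows the finger pair centred near (203,195), with the heat sink's rear face ahead at (210,130), between the caps. The scene crop shows the way clear. Next I'll lower the fingers and close up.

```bash
python3 -m jog '{"translation":[[-0.25,0,0.29],[-0.25,0,0.29],[0.381,0,0.324],[0.381,0,0.324],[0,0,0]],"rotation":[[0,0,0],[0,0,0],[0,0,0],[0,0,0],[0,0,0]],"grip":[0.25,0.25,0.25,0.25,0.25]}'
python3 -m jog '{"translation":[[0.203,0,0.173],[0.203,0,0.173],[0.203,0,0.173],[0.203,0,0.173],[0.203,0,0.173]],"rotation":[[0,0,0],[0,0,0],[0,0,0],[0,0,0],[0,0,0]],"grip":[0.25,0.25,0.25,0.25,0.25]}'
python3 - <<'E'
from h import *
w=snap('wrist','w2');t=snap('top','t2')
cv2.imwrite('pics/w2c.png',np.hstack([cv2.resize(w['image'],(400,300)),cv2.resize(t['image'][110:255,190:390],(400,300))]))
E
```

```text
time_s: 5.75
tcp_pos: [0.5854, -0.1364, 0.0741]
tool_rot: [-1.96, -1.695, -0.717]
ft_force: [-0.3, 0.3, 0.6]
opening: 0.0214
grip_force: 0.0
time_s: 6.25
tcp_pos: [0.5908, -0.0996, 0.0729]
tool_rot: [-1.965, -1.694, -0.716]
ft_force: [-0.7, -1.7, 1.9]
opening: 0.0215
grip_force: 1.0
```

View pics/w2c.png

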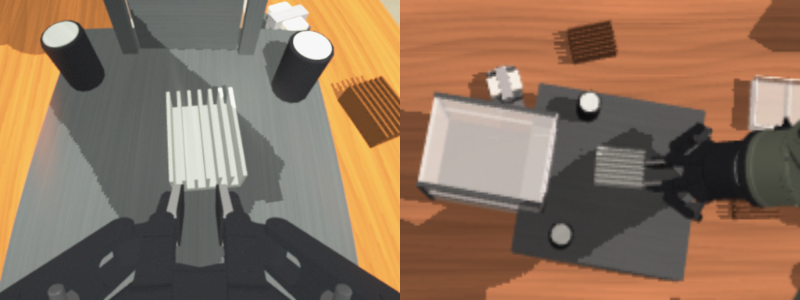

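The fingers are in contact with the back face and the heat sink has squared up. It is nearly centred between the jambs at wrist (128..243, 25). I'll keep pushing.

```bash
python3 -m jog '{"translation":[[0.205,0,0.171],[0.205,0,0.171],[0.205,0,0.171],[0.205,0,0.171],[0.205,0,0.171]],"rotation":[[0,0,0],[0,0,0],[0,0,0],[0,0,0],[0,0,0]],"grip":[0.25,0.25,0.25,0.25,0.25]}'
python3 -m jog '{"translation":[[0.205,0,0.171],[0.205,0,0.171],[0.205,0,0.171],[0.205,0,0.171],[0.205,0,0.171]],"rotation":[[0,0,0],[0,0,0],[0,0,0],[0,0,0],[0,0,0]],"grip":[0.25,0.25,0.25,0.25,0.25]}'
python3 - <<'E'
from h import *
w=snap('wrist','w3');t=snap('top','t3')
cv2.imwrite('pics/w3c.png',np.hstack([cv2.resize(w['image'],(400,300)),cv2.resize(t['image'][110:255,190:390],(400,300))]))
E
```

```text
time_s: 6.85
tcp_pos: [0.5967, -0.0597, 0.073]
tool_rot: [-1.964, -1.694, -0.716]
ft_force: [0.1, -0.8, 0.3]
opening: 0.0211
grip_force: 0.4
time_s: 7.35
tcp_pos: [0.6026, -0.0203, 0.0732]
tool_rot: [-1.965, -1.694, -0.716]
ft_force: [-0.4, -1.3, -0.0]
opening: 0.0213
grip_force: 0.6
```

View pics/w3c.png

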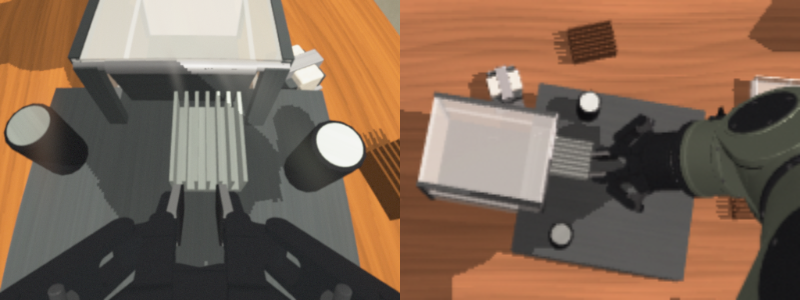

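The nose is at the doorway, with clearance to both jambs in the wrist view (x ≈ 125 and 255, against the heat sink at 172..245). I'll push on to the drop.

```bash
python3 -m jog '{"translation":[[0.205,0,0.171],[0.205,0,0.171],[0.205,0,0.171],[0.205,0,0.171],[0.205,0,0.171]],"rotation":[[0,0,0],[0,0,0],[0,0,0],[0,0,0],[0,0,0]],"grip":[0.25,0.25,0.25,0.25,0.25]}'
python3 -m jog '{"translation":[[0.205,0,0.171],[0.205,0,0.171],[0.205,0,0.171],[0,0,0],[0,0,0]],"rotation":[[0,0,0],[0,0,0],[0,0,0],[0,0,0],[0,0,0]],"grip":[0.25,0.25,0.25,0.25,0.25]}'
python3 - <<'E'
from h import *
w=snap('wrist','w4');t=snap('scene','t4')
cv2.imwrite('pics/w4c.png',np.hstack([cv2.resize(w['image'],(400,300)),cv2.resize(t['image'][130:280,200:400],(400,300))]))
E
```

```text
time_s: 7.95
tcp_pos: [0.6085, 0.0194, 0.0733]
tool_rot: [-1.964, -1.694, -0.716]
ft_force: [0.8, -2.2, -0.9]
opening: 0.0214
grip_force: 0.8
time_s: 8.45
tcp_pos: [0.6119, 0.0426, 0.0734]
tool_rot: [-1.964, -1.694, -0.716]
ft_force: [-0.4, -1.0, -0.0]
opening: 0.021
grip_force: 0.0
```

View pics/w4c.png

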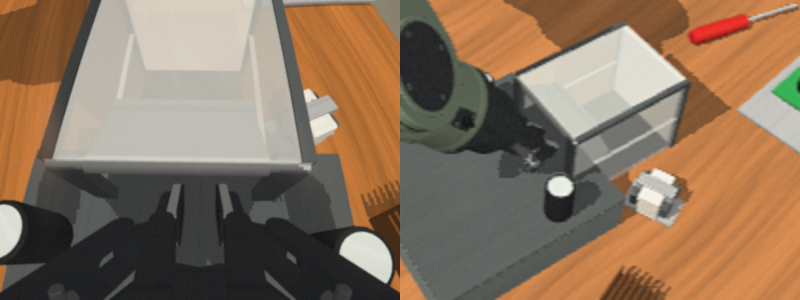

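The wrist view shows the fingertips at the doorway (about (200,185)) under the roof edge, with no heat sink visible outside. The box interior is unclear, so I'll push a little further and look again.

```bash
python3 -m jog '{"translation":[[0.15,0,0.126],[0.15,0,0.126],[0,0,0]],"rotation":[[0,0,0],[0,0,0],[0,0,0]],"grip":[0.25,0.25,0.25]}'
python3 - <<'E'
from h import *
w=snap('top','w5');t=snap('scene','t5')
cv2.imwrite('pics/w5c.png',np.hstack([cv2.resize(w['image'][140:230,190:290],(400,360),interpolation=2),cv2.resize(t['image'][130:230,240:351],(400,360),interpolation=2)]))
E
```

```text
time_s: 8.85
tcp_pos: [0.6137, 0.0553, 0.0735]
tool_rot: [-1.963, -1.694, -0.716]
ft_force: [-0.5, -0.2, -0.8]
opening: 0.0213
grip_force: 0.1
```

View pics/w5c.png

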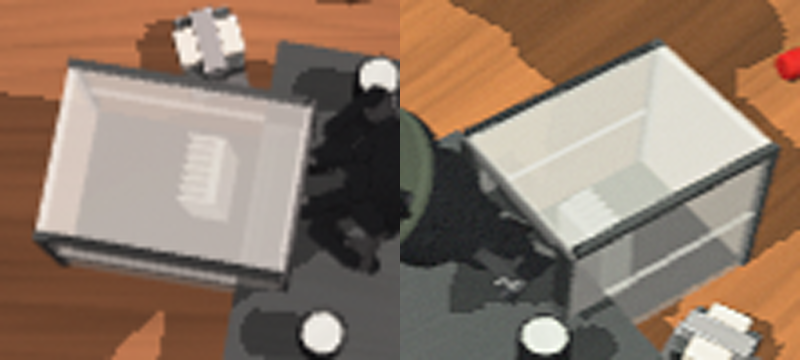

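The heat sink is in the box: top crop (208,175), scene crop (595,215), apparently standing on its nose clear of the shelf edge. Now I'll draw back.

```bash
python3 -m jog '{"translation":[[-0.3,0,-0.25],[-0.4,0,-0.333],[-0.4,0,-0.333],[-0.4,0,-0.333],[-0.4,0,-0.333]],"rotation":[[0,0,0],[0,0,0],[0,0,0],[0,0,0],[0,0,0]],"grip":[0.25,0.25,0.25,0.25,0.25]}'
python3 -m jog '{"translation":[[-0.4,0,-0.333],[-0.4,0,-0.333],[-0.4,0,-0.333],[-0.4,0,-0.333],[-0.2,0,-0.17]],"rotation":[[0,0,0],[0,0,0],[0,0,0],[0,0,0],[0,0,0]],"grip":[0.25,0.25,0.25,0.25,0.25]}'
python3 -m jog '{"translation":[[0.2,0,-0.23],[0,0,0],[0,0,0],[0,0,0],[0,0,0]],"rotation":[[0,0,0],[0,0,0],[0,0,0],[0,0,0],[0,0,0]],"grip":[0.25,0.25,0.25,0.25,0.25]}'
python3 - <<'E'
from h import *
w=snap('top','w6');t=snap('scene','t6')
cv2.imwrite('pics/w6c.png',np.hstack([cv2.resize(w['image'][130:230,190:301],(400,360),interpolation=2),cv2.resize(t['image'][130:250,240:373],(400,360),interpolation=2)]))
s=load('w5')['image'][140:230,190:250].astype(int);print(abs(s-w['image'][140:230,190:250]).mean())
E
```

```text
time_s: 9.45
tcp_pos: [0.6025, -0.0212, 0.073]
tool_rot: [-1.965, -1.693, -0.716]
ft_force: [0.1, 0.8, -1.2]
opening: 0.0211
grip_force: 0.0
time_s: 9.95
tcp_pos: [0.5921, -0.0908, 0.0726]
tool_rot: [-1.966, -1.693, -0.716]
ft_force: [-0.2, 0.1, -0.6]
opening: 0.021
grip_force: 0.0
time_s: 10.45
tcp_pos: [0.5924, -0.0883, 0.0819]
tool_rot: [-1.964, -1.694, -0.716]
ft_force: [-0.9, 0.5, 0.1]
opening: 0.0214
grip_force: 0.0
7.059506172839506
```

View pics/w6c.png

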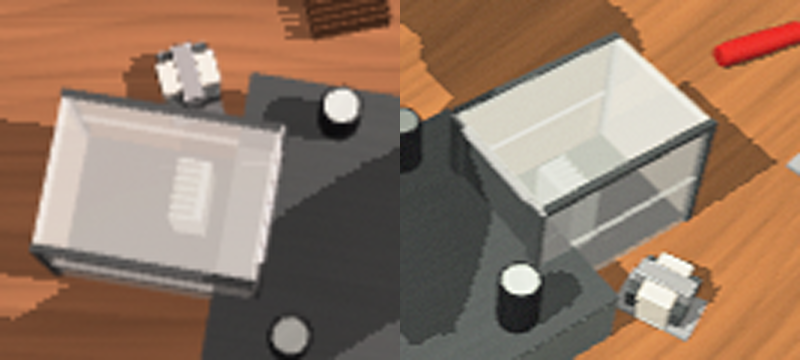

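The flap hangs shut and the heat sink rests inside at top (242,184), unchanged since the last look. The caps and transformer haven't moved, and the arm is clear. I'll hand in.

```bash
python3 -c "
from h import *
print(job.finish_job())"
```

```text
the job is handed in; nothing more can be done
None
```

I pushed the heat sink through the flap and it dropped into the box, where it rests apparently on end. By the last pictures the flap hangs shut and the caps and transformer are where they were; the job is handed in, but no verdict came back.

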